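# Set the flip stop of a grafting jig and push the cutting up to it

### The arm

A 6-joint arm with a two-finger parallel gripper is mounted at the origin on the work surface. World frame = base frame: x ahead of the robot, y to its left, z up, the work surface at z = 0. Lengths are in m, angles in rad, forces in N, time in s.
With the tool pointing down it reaches from about 0.35 to 0.975 m from the base axis. Payload 7.1 kg.
Tool frame: the origin (TCP) lies midway between the tips of the shut fingers; the grasp point (between the pads) lies 19 mm behind it; z points along the fingers, y is the direction in which the jaws open and shut (so a half turn about z gives the same grasp; the last joint's range is limited). The gripper opens to 88 mm and grips with 3 to 60 N. Pads are 20 mm wide; open, the fingers measure 115 mm over their backs; the gripper's body (75 mm by 178 mm) begins 61 mm behind the grasp point.
Start: joints at [-1.355, 0.423, 1.63, -0, 1.089, -0.019], TCP at [0.145, -0.608, 0.223] pointing down, gripper open.
Joint ranges: [-3, 3], [-0.9, 2.11], [0.09, 2.58], [-1.31, 4.45], [0.11, 2.69], [-2.54, 2.54]. Speed limits (rad/s): [2.39, 2.39, 3.01, 3.14, 3.14, 3.14].

### API

Orientations are given as a unit quaternion [x, y, z, w].
In Python, from station import monitor, optics, hand_in, look_for gives the robot as it stands. The module is installed in compiled form; this text tells all that it offers.
- The arm moves only by the tool step_arm, never from a script. Its argument "commands" is a list that holds one entry, the list of rows, each a list of 7 numbers: the turn, a rotation vector about the tool's x, y, z in rad, then the shift along the tool's x, y, z in m, then the opening, from 0 (shut) to 1 (fully open). In form: [[[rx, ry, rz, tx, ty, tz, gripper], ...]]. A call has 1 to 20 rows; each row shifts and turns the pose as measured when the row begins, along the tool's axes as they then stand; what a row does not reach is not made up. A row lasts 1/12 s, in which the tool goes at most 41.7 mm and 7.16 degrees, less where a joint would pass 70% of its speed; a pose out of reach is approached as far as the arm can. A call is refused whole if a number of a shift passes 0.0417 or a number of a turn 0.125, either way. A call with a gripper value outside its range is refused whole. The fingers move at their own pace and stop on an object; the grip force is fixed at half the most. Time passes only in rows, so rows that do not move let the fingers close. It gives the time, the measured TCP pose, the force and the opening at its end, in the units of the state.
- monitor.get_obs(): the state, without advancing time (a new reading comes with each control period).
- optics.get_image(name): name is "scene" or "top"; returns the picture (420x560x3 uint8, red, green, blue); there is no depth.
- optics.camera_model(name): a dict with "camera_matrix" (3x3 intrinsics, pixels), "view" (4x4, takes a point from world to camera coordinates). Camera axes: x right, y up, looking along -z (the intrinsics and any distortion apply to the point x, -y, -z); pixel columns grow to the right and rows downward; lengths in m; the calibration is good to about 2 mm. A picture is of the moment at which its call begins. camera_model takes no time and is no camera call.
- hand_in(): hands the job in, once; it reports no verdict.
Trained networks look in the newest picture that a camera, given by its name, has taken for a name from the list of things; names that differ only in an ending like _2 or _b are one class to them, and where a whole thing is asked for, a point or a joint stands for the part that bears it (a point fixed in the world has none). Each returns a list of dicts, best first, with "confidence" (0 to 1); they miss things now and then, are a little off and sometimes report something else, mostly with a low value. They report only what shows in the picture. A call takes as long as a camera call.
- look_for(camera, label): "box" ([left, top, width, height] in pixels, round what is visible of it).
The state is a dict: "t": time; "qpos": joint angles; "joint_vel": joint speeds; "joint_efforts": joint torques, N m; "tool_pos": TCP position; "tcp_rot": TCP orientation; "force": force on the tool from outside, world axes, zero at the start; "moment": the same for the moment, N m; "width": opening from 0.0 (shut) to 1.0 (fully open).
Only numpy, scipy, OpenCV 4.12 (cv2) and the standard library are available. Lean on these libraries where they do the work, as an engineer would, in place of code of your own. Each camera call takes 0.05 s, during which the arm holds its last target.

### The job

On the cutting-length jig, tip the round-headed flip stop over until it lies flat across the groove, leaving the forked stop and the plain bar stop standing. Then push the cutting that lies in the groove along it, with the fingertips, until its end touches the round-headed stop. Only push: do not pick up the cutting or disturb the other things on the desk.

Things in the scene. Friction and masses are not known exactly. Their poses are not given: they have to be found in the camera images.
- jig: Plywood board fixed to the table, 140 (x) x 420 (y) x 12 mm, origin under its centre, z up. On it a straight groove runs along the jig's y, centred on x = 0: floor at 12 mm height, 22 mm wide between two low rails (each 8 mm wide, top at 18 mm height). Three flip stops are hinged on blocks at x = -30 mm; which block stands at y = 20, 90 or 160 mm changes from start to start
- round_base: Steel hinge block of the round-headed stop, 22 x 26 x 16 mm, fixed on the jig; origin under its centre at 12 mm height, axes as the jig's. The hinge axis lies 12 mm above the origin (24 mm above the table); the groove's centre line is at x = +30 mm. When the stop lies flat its head covers the groove at heights 20 to 28 mm, and the edge that meets a cutting is at y = -20 mm, over the groove
- round_stop (a joint): Hinge angle of the round-headed stop, rad: 0 = flat across the groove (limit), 1.57 = upright, 2.05 = leaning right back to the jig's -x side (limit). Starts at 1.72 to 1.95. The axis runs along the jig's y. Friction of 0.05 N m keeps it wherever it is left (1 to 2 N on its head moves it), so one that is tipped must be pushed all the way down
- round_head (a point): Centre of the disc of the round-headed stop (aluminium, 8 mm thick: 12 mm wide arm ending in a 40 mm disc, centre 30 mm and far edge 50 mm from the hinge axis), half-way through its thickness; moves with the stop. z is normal to the disc (up when the stop lies flat), x points away from the hinge
- fork_stop (a joint): Hinge angle of the forked stop, rad: 0 = flat across the groove (limit), 1.57 = upright, 2.05 = leaning right back to the jig's -x side (limit). Starts at 1.72 to 1.95. The axis runs along the jig's y. Friction of 0.05 N m keeps it wherever it is left (1 to 2 N on its head moves it), so one that is tipped must be pushed all the way down
- fork_head (a point): Point between the two prongs of the forked stop, 30 mm from its hinge axis; the fork is 36 mm wide, 50 mm long from the hinge, 8 mm thick. To be left standing
- bar_stop (a joint): Hinge angle of the plain bar stop, rad: 0 = flat across the groove (limit), 1.57 = upright, 2.05 = leaning right back to the jig's -x side (limit). Starts at 1.72 to 1.95. The axis runs along the jig's y. Friction of 0.05 N m keeps it wherever it is left (1 to 2 N on its head moves it), so one that is tipped must be pushed all the way down
- bar_head (a point): Point on the plain bar stop, 30 mm from its hinge axis; the bar is 12 mm wide, 50 mm long from the hinge, 8 mm thick. To be left standing
- cutting_mid (a point): Centre of the cutting: a straight bark-brown stick, 18 mm diameter, 150 mm long, about 35 g, lying loose on the floor of the groove (axis 21 mm above the table, its top 12 mm above the rails). It starts before all the stops, at the jig's -y end, which its tail may overhang a little. It may roll, and its frame with it; its y axis points along it towards the stops
- cutting_lead (a point): Centre of the cutting's leading end face, the end towards the stops (75 mm from its middle)
- cutting_tail (a point): Centre of the cutting's tail end face, the end away from the stops (75 mm from its middle)
- cutting: The cutting itself, origin on its skin under the middle as first laid; y along it towards the stops
- spare_mid (a point): Centre of a spare cutting, 16 mm diameter, 170 mm long, lying on the table on the jig's +x side, to be left alone
- reel_mid (a point): Centre of a white tape reel, 52 mm diameter, 20 mm tall, on the table on the jig's +x side, to be left alone
- tin: Small round wax tin, 56 mm diameter, 45 mm tall, origin under its centre, on the jig's +x side, to be left alone
- pot: Clay pot, 84 mm diameter, 80 mm tall, origin under its centre, to be left alone
- shears: Orange-handled pruning shears lying flat, 165 mm long, 16 mm tall, origin under the pivot, to be left alone
- marker: Marker pen, 130 mm long, 14 mm diameter, lying flat, origin under its middle, to be left alone

How it is judged:
By the outcome, as a careful person would: the job done as asked, in the order asked, and still so for the second after the job is handed in, with the robot touching nothing.
It also fails if it takes over 51 s, if anything falls off the work surface, if the arm or the gripper's body presses on something with over 40 N, if the wrist force passes 120 N, or if a joint passes its speed limit or range.

## Working session

There is one attempt and no reset: what is moved stays moved. The work goes in short steps, Python scripts to look and compute and a tool call to move; the robot and the scene stay as the last step left them, time stands still between calls to the robot, and variables do not carry over. Pictures are saved under pics/ and viewed, and the job is handed in when it is done.

Besides the shell and the picture viewer there is one more tool, called as name(argument=value, ...), one argument or row to a line, values as JSON. step_arm: Moves the arm, as the interface text tells. Its arguments: {"type":"object","properties":{"commands":{"type":"array"}},"required":["commands"]}

```bash
mkdir -p pics; python3 - <<'E'
from station import monitor, optics
import cv2, numpy as np
o=monitor.get_obs(); print(o)
for n in("scene","top"):
    im=optics.get_image(n); cv2.imwrite(f"pics/{n}0.png",im[:,:,::-1])
    m=optics.camera_model(n); print(n,{k:np.array(v).round(4).tolist() for k,v in m.items()})
E
```

```text
{'t': 0.0, 'qpos': array([-1.35499488e+00,  4.23837322e-01,  1.63066385e+00, -2.21586654e-05,
        1.08861584e+00, -1.90317524e-02]), 'joint_vel': array([1.08713940e-03, 9.46054129e-04, 2.61226486e-03, 6.45005981e-04,
       2.71942735e-03, 3.43606359e-05]), 'joint_efforts': array([-3.50526389e-04, -5.44629872e+01, -2.73666501e+01,  6.42837770e-02,
        2.26849958e-02, -1.15075427e-04]), 'tool_pos': array([ 0.1453078 , -0.60730988,  0.22191417]), 'tcp_rot': array([ 9.93113696e-01,  1.17152066e-01, -8.46309472e-05, -7.57531733e-04]), 'force': array([ 0.32646872,  0.2849568 , -0.70732025]), 'moment': array([-0.03503761, -0.022853  ,  0.03678408]), 'width': 0.9993370285028285}
scene {'camera_matrix': [[427.7566, 0.0, 284.2975], [0.0, 427.7566, 207.4927], [0.0, 0.0, 1.0]], 'view': [[-0.2383, 0.9712, 0.0026, 0.1262], [-0.6251, -0.1555, 0.7649, 0.3255], [0.7432, 0.1807, 0.6442, -1.4871], [0.0, 0.0, 0.0, 1.0]]}
top {'camera_matrix': [[427.62, 0.0, 277.1656], [0.0, 427.62, 204.3778], [0.0, 0.0, 1.0]], 'view': [[-0.0223, -0.9997, -0.0036, 0.0143], [0.9979, -0.0225, 0.0606, -0.5888], [-0.0607, -0.0022, 0.9982, -1.0243], [0.0, 0.0, 0.0, 1.0]]}
```

View pics/scene0.png

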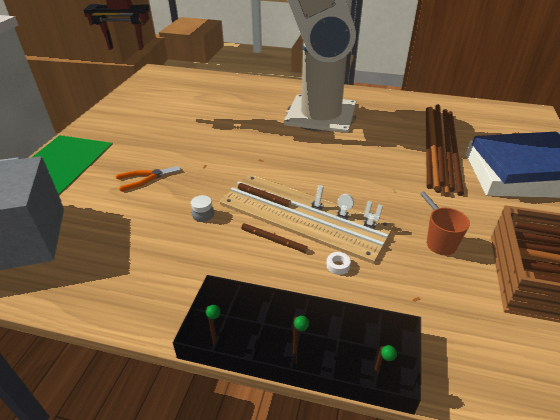

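View pics/top0.png

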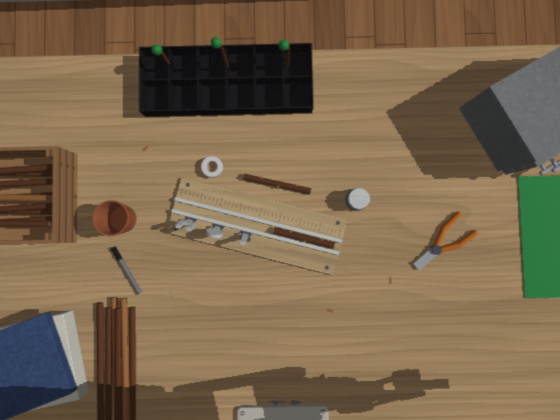

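```bash
python3 - <<'E'
from station import look_for
for n in("scene","top"):
    for l in ("jig","round_head","fork_head","bar_head","cutting","round_base"):
        print(n,l,[(np_['box'],round(np_['confidence'],2)) for np_ in look_for(n,l)][:3])
E
```

```text
scene jig [([218.7, 175.8, 176.7, 88.7], 0.6)]
scene round_head []
scene fork_head [([363.8, 201.5, 23.1, 20.6], 0.74)]
scene bar_head [([314.4, 183.6, 10.0, 26.4], 0.6)]
scene cutting [([238.0, 183.8, 54.0, 23.7], 0.71), ([366.4, 202.5, 15.6, 23.4], 0.6), ([188.7, 198.2, 24.5, 23.8], 0.57)]
scene round_base [([338.2, 197.3, 15.6, 22.9], 0.51), ([364.7, 204.5, 20.8, 18.7], 0.35), ([238.7, 183.1, 52.4, 24.0], 0.3)]
top jig [([168.4, 179.3, 180.4, 92.7], 0.9)]
top round_head [([209.5, 230.6, 12.9, 8.7], 0.59)]
top fork_head [([175.9, 219.3, 20.9, 11.4], 0.64)]
top bar_head [([240.6, 233.3, 5.5, 13.9], 0.55)]
top cutting [([273.3, 228.6, 60.8, 24.9], 0.94)]
top round_base [([208.0, 226.5, 15.4, 10.5], 0.72)]
```

```bash
python3 - <<'E'
import cv2
a=cv2.imread("pics/top0.png")[170:280,160:355]; cv2.imwrite("pics/topz.png",cv2.resize(a,None,fx=4,fy=4,interpolation=cv2.INTER_CUBIC))
a=cv2.imread("pics/scene0.png")[165:265,210:400]; cv2.imwrite("pics/scenez.png",cv2.resize(a,None,fx=4,fy=4,interpolation=cv2.INTER_CUBIC))
E
```

```text
(no output)
```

View pics/topz.png

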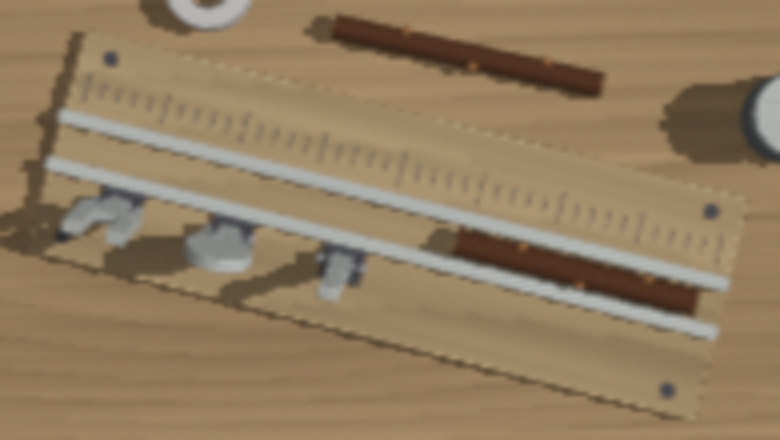

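View pics/scenez.png

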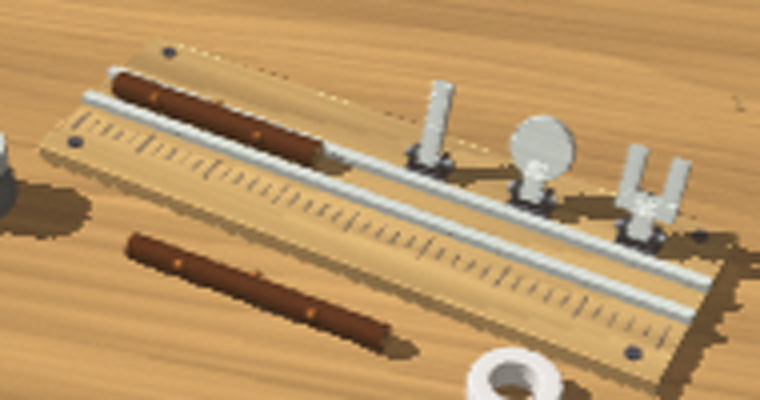

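```bash
cat > h.py <<'E'
import numpy as np, cv2
from scipy.optimize import least_squares
from station import optics
M={n:optics.camera_model(n) for n in("scene","top")}
def proj(n,P):
    P=np.atleast_2d(P); V=np.array(M[n]["view"]);K=np.array(M[n]["camera_matrix"])
    c=P@V[:3,:3].T+V[:3,3]; c=c*[1,-1,-1]; q=c@K.T; return q[:,:2]/q[:,2:]
def ray(n,uv):
    V=np.array(M[n]["view"]);K=np.array(M[n]["camera_matrix"]);R=V[:3,:3]
    d=np.linalg.solve(K,[uv[0],uv[1],1])*[1,-1,-1]; return -R.T@V[:3,3], R.T@d
def tri(uvs):
    def f(P): return np.concatenate([proj(n,P)[0]-uv for n,uv in uvs.items()])
    s=least_squares(f,[.6,0,.02]); return s.x, s.fun
def onz(n,uv,z):
    o,d=ray(n,uv); return o+d*(z-o[2])/d[2]
def J(p,P):
    x,y,a=p[:3]; P=np.atleast_2d(P); c,s=np.cos(a),np.sin(a)
    return np.c_[x+c*P[:,0]-s*P[:,1], y+s*P[:,0]+c*P[:,1], P[:,2]]
def inv(p,P):
    P=np.atleast_2d(P)-[p[0],p[1],0]; c,s=np.cos(p[2]),np.sin(p[2])
    return np.c_[c*P[:,0]+s*P[:,1],-s*P[:,0]+c*P[:,1],P[:,2]]
zt=lambda u,v:((u+.5)/4-.5+160,(v+.5)/4-.5+170)
zs=lambda u,v:((u+.5)/4-.5+210,(v+.5)/4-.5+165)
E
cat > fit.py <<'E'
from h import *
C=[("top",zt(78,36),(.07,.21,.012)),("top",zt(747,200),(.07,-.21,.012)),("top",zt(692,418),(-.07,-.21,.012)),
("top",zt(60,117),(.015,.21,.018)),("top",zt(48,163),(-.015,.21,.018)),("top",zt(728,284),(.015,-.21,.018)),("top",zt(717,333),(-.015,-.21,.018)),
("scene",zs(42,150),(.07,-.21,.012)),("scene",zs(160,40),(-.07,-.21,.012)),
("scene",zs(710,283),(-.015,.21,.018)),("scene",zs(690,315),(.015,.21,.018)),("scene",zs(88,97),(.015,-.21,.018)),("scene",zs(112,72),(-.015,-.21,.018))]
def f(p):
    return np.concatenate([proj(n,J(p,P)+[0,0,p[3]])[0]-uv for n,uv,P in C])
s=least_squares(f,[.6,0,.2,0],loss="soft_l1")
print(s.x.round(4)); print(s.fun.reshape(-1,2).round(1))
for n in("top","scene"):
    C0=C; C=[c for c in C0 if c[0]==n]; q=least_squares(lambda p:f([*p,0]),[.6,0,.2]); print(n,q.x.round(4)); C=C0
p=s.x
# cutting ends and stops
print("lead",inv(p,tri({"top":zt(456,240),"scene":zs(322,153)})[0]).round(4))
print("tail",inv(p,tri({"top":zt(697,302),"scene":zs(115,82)})[0]).round(4))
for nm,a,b in(("bar tip",(331,292),(443,84)),("round disc c",(218,248),(542,149))):
    P,r=tri({"top":zt(*a),"scene":zs(*b)}); print(nm,inv(p,P).round(4),P.round(4),r.round(1))
E
python3 fit.py
```

```text
[ 0.5378  0.0537 -0.2675 -0.0037]
[[ 1.7 -0.9]
 [-0.2 -0.6]
 [ 0.2  0.7]
 [-0.1  0.3]
 [-0.2  0.6]
 [-0.3  0.3]
 [-0.4  0.1]
 [-0.7 -0.1]
 [-0.8 -0.3]
 [ 0.2  0.3]
 [ 0.9  0.2]
 [-0.2 -0.1]
 [ 0.1  0.3]]
top [ 0.5378  0.0538 -0.2657]
scene [ 0.5414  0.0544 -0.2722]
lead [[ 0.0008 -0.0423  0.0232]]
tail [[ 0.0013 -0.1946  0.023 ]]
bar tip [[-0.045   0.0186  0.07  ]] [0.4993 0.0836 0.07  ] [-0.2  0.  -0.2  0. ]
round disc c [[-0.0368  0.0903  0.0528]] [0.5261 0.1505 0.0528] [-0.  0. -0.  0.]
```

```bash
cat > s.py <<'E'
from h import *
from station import monitor
from scipy.spatial.transform import Rotation as R
P=[.5385,.054,-.268]
o=monitor.get_obs(); r=R.from_quat(o["tcp_rot"])
print("t",round(o["t"],2),"jig TCP",inv(P,o["tool_pos"]).round(4),"F",o["force"].round(2),"w",round(o["width"],3))
T=R.from_matrix(np.array([[np.cos(P[2]),np.sin(P[2]),0],[np.sin(P[2]),-np.cos(P[2]),0],[0,0,-1]]))
print("turn left (tool)",(r.inv()*T).as_rotvec().round(4),"q",o["qpos"].round(2))
E
python3 s.py
```

```text
t 0.7 jig TCP [[-0.2038 -0.7423  0.2227]] F [-0.91  0.89  0.04] w 1.003
turn left (tool) [ 0.     -0.      0.5028] q [-1.35  0.42  1.63  0.    1.09 -0.02]
```

step_arm(
  commands=[
    [[0, 0, 0.1006, 0, 0, 0, 0], [0, 0, 0.1006, 0, 0, 0, 0], [0, 0, 0.1006, 0, 0, 0, 0], [0, 0, 0.1006, 0, 0, 0, 0], [0, 0, 0.1006, 0, 0, 0, 0], [0, 0, 0, 0.012, -0.035, 0, 0], [0, 0, 0, 0.012, -0.035, 0, 0], [0, 0, 0, 0.012, -0.035, 0, 0], [0, 0, 0, 0.012, -0.035, 0, 0], [0, 0, 0, 0.012, -0.035, 0, 0], [0, 0, 0, 0.012, -0.035, 0, 0], [0, 0, 0, 0.012, -0.035, 0, 0], [0, 0, 0, 0.012, -0.035, 0, 0], [0, 0, 0, 0.012, -0.035, 0, 0], [0, 0, 0, 0.012, -0.035, 0, 0]],
  ],
)

```text
t: 1.95
tool_pos: [0.3666, -0.3026, 0.2227]
tcp_rot: [0.988, -0.153, 0.002, 0.003]
force: [1.1, -0.8, 0.8]
width: 0.003
```

```bash
python3 s.py
```

```text
t 1.95 jig TCP [[-0.0713 -0.3894  0.2227]] F [ 1.07 -0.82  0.81] w 0.003
turn left (tool) [ 0.0063 -0.0045 -0.0383] q [-0.71  0.2   1.96 -0.    0.98  1.17]
```

step_arm(
  commands=[
    [[0.006, -0.005, -0.038, 0, 0, 0, 0], [0, 0, 0, -0.001, -0.034, 0, 0], [0, 0, 0, -0.001, -0.034, 0, 0], [0, 0, 0, -0.001, -0.034, 0, 0], [0, 0, 0, -0.001, -0.034, 0, 0], [0, 0, 0, -0.001, -0.034, 0, 0], [0, 0, 0, -0.001, -0.034, 0, 0], [0, 0, 0, -0.001, -0.034, 0, 0], [0, 0, 0, -0.001, -0.034, 0, 0], [0, 0, 0, -0.001, -0.034, 0, 0], [0, 0, 0, -0.001, -0.034, 0, 0], [0, 0, 0, -0.001, -0.034, 0, 0], [0, 0, 0, -0.001, -0.034, 0, 0], [0, 0, 0, -0.001, -0.034, 0, 0], [0, 0, 0, 0, -0.01, 0, 0], [0, 0, 0, 0, 0, 0, 0]],
  ],
)

```text
t: 3.28
tool_pos: [0.4806, 0.1648, 0.2271]
tcp_rot: [0.992, -0.129, 0.007, -0.0]
force: [0.9, -0.7, -0.3]
width: 0.006
```

```bash
python3 s.py
```

```text
t 3.28 jig TCP [[-0.0852  0.0915  0.2271]] F [ 0.85 -0.73 -0.31] w 0.006
turn left (tool) [-0.0025 -0.0131  0.0088] q [ 0.31  0.24  1.89 -0.01  1.    2.14]
```

step_arm(
  commands=[
    [[0, -0.013, 0.009, 0, 0, 0.03, 0], [0, 0, 0, 0, 0, 0.03, 0], [0, 0, 0, 0, 0, 0.03, 0], [0, 0, 0, 0, 0, 0.03, 0], [0, 0, 0, 0, 0, 0.03, 0], [0, 0, 0, 0, 0, 0.014, 0], [0, 0, 0, 0, 0, 0, 0]],
  ],
)

```text
t: 3.87
tool_pos: [0.4833, 0.1594, 0.0604]
tcp_rot: [0.991, -0.134, 0.004, -0.002]
force: [-0.5, -0.3, -0.3]
width: 0.008
```

```bash
cat > shot.py <<'E'
import sys,cv2,numpy as np
from station import optics
k=sys.argv[1]
a=optics.get_image("top")[150:290,140:370]; b=optics.get_image("scene")[130:270,200:430]
a,b=[cv2.resize(i,None,fx=3.4,fy=2.1*3.4/2.1,interpolation=cv2.INTER_CUBIC) for i in (a,b)]
v=np.vstack([a,b])[:,:,::-1]; v=cv2.resize(v,None,fx=.62,fy=.62,interpolation=cv2.INTER_AREA); cv2.imwrite(f"pics/{k}.png",v)
E
python3 s.py; python3 shot.py a1
```

```text
t 3.87 jig TCP [[-0.0811  0.087   0.0604]] F [-0.51 -0.3  -0.31] w 0.008
turn left (tool) [-0.0049 -0.0065 -0.0008] q [0.29 0.51 1.98 0.   0.64 2.13]
```

View pics/a1.png

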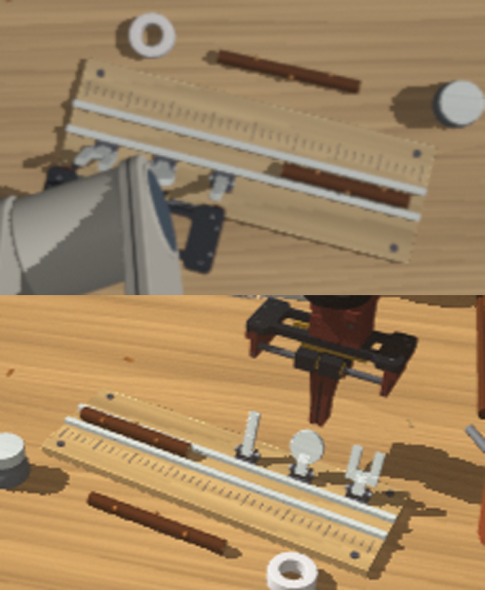

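step_arm(
  commands=[
    [[-0.005, -0.006, 0, 0.005, -0.003, 0.005, 0], [0, 0, 0, 0.01, 0, 0, 0], [0, 0, 0, 0.01, 0, 0, 0], [0, 0, 0, 0.01, 0, 0, 0], [0, 0, 0, 0.01, 0, 0, 0], [0, 0, 0, 0.01, 0, 0, 0], [0, 0, 0, 0.01, 0, 0, 0], [0, 0, 0, 0, 0, 0, 0]],
  ],
)

```text
t: 4.63
tool_pos: [0.5596, 0.1435, 0.0646]
tcp_rot: [0.991, -0.135, 0.006, -0.002]
force: [-0.9, -0.1, 0.4]
width: 0.005
```

```bash
python3 s.py; python3 shot.py a2
```

```text
t 4.63 jig TCP [[-0.0034  0.0919  0.0646]] F [-0.94 -0.05  0.35] w 0.005
turn left (tool) [-0.0064 -0.0118 -0.0019] q [ 0.23  0.57  1.83 -0.    0.72  2.07]
```

View pics/a2.png

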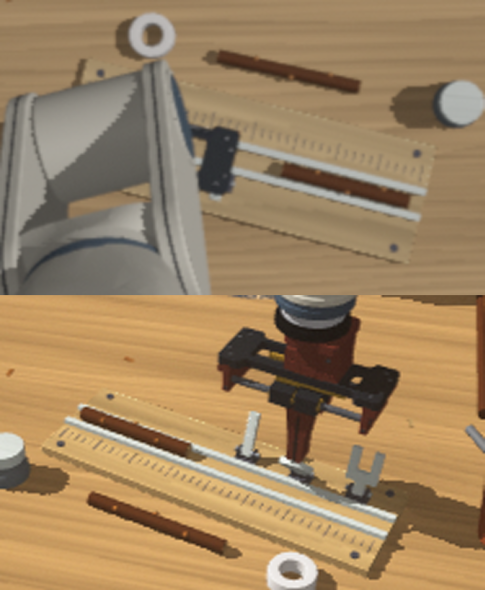

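step_arm(
  commands=[
    [[-0.006, -0.012, 0, 0, 0, 0.008, 0], [0, 0, 0, 0, 0, 0.008, 0], [0, 0, 0, 0, 0, 0.008, 0], [0, 0, 0, 0, 0, 0.006, 0], [0, 0, 0, 0, 0, 0, 0]],
  ],
)

```text
t: 5.15
tool_pos: [0.5603, 0.1444, 0.034]
tcp_rot: [0.991, -0.134, 0.002, -0.001]
force: [0.4, -0.7, 1.3]
width: 0.003
```

```bash
python3 s.py
```

```text
t 5.15 jig TCP [[-0.0029  0.0929  0.034 ]] F [ 0.4  -0.68  1.31] w 0.003
turn left (tool) [-0.002  -0.0041 -0.0006] q [ 0.23  0.63  1.83 -0.    0.68  2.07]
```

step_arm(
  commands=[
    [[0, -0.004, 0, 0, 0, 0.003, 0], [0, 0, 0, 0, 0, 0.003, 0], [0, 0, 0, 0, 0, 0.001, 0]],
  ],
)

```text
t: 5.4
tool_pos: [0.56, 0.1446, 0.0278]
tcp_rot: [0.991, -0.133, -0.0, -0.001]
force: [-6.7, -2.3, 26.3]
width: 0.003
```

```bash
python3 s.py
```

```text
t 5.4 jig TCP [[-0.0033  0.093   0.0278]] F [-6.68 -2.25 26.35] w 0.003
turn left (tool) [-0.0014  0.0009  0.0002] q [0.23 0.64 1.83 0.   0.68 2.07]
```

step_arm(
  commands=[
    [[0, 0, 0, 0, 0, -0.02, 0], [0, 0, 0, 0, 0, -0.04, 0], [0, 0, 0, 0, 0, -0.035, 0], [0, 0, 0, 0, 0.034, 0, 0], [0, 0, 0, 0, 0.034, 0, 0], [0, 0, 0, 0, 0.034, 0, 0], [0, 0, 0, 0, 0.034, 0, 0], [0, 0, 0, 0, 0.034, 0, 0], [0, 0, 0, 0, 0.034, 0, 0], [0, 0, 0, 0, 0.034, 0, 0], [0, 0, 0, 0, 0.034, 0, 0], [0, 0, 0, 0, 0.034, 0, 0], [0, 0, 0, 0, 0, 0, 0]],
  ],
)

```text
t: 6.48
tool_pos: [0.4716, -0.1591, 0.1253]
tcp_rot: [0.992, -0.129, -0.004, -0.001]
force: [0.6, -0.1, 0.0]
width: 0.004
```

```bash
python3 s.py; python3 shot.py a3
```

```text
t 6.48 jig TCP [[-0.0081 -0.2232  0.1253]] F [ 0.56 -0.08  0.03] w 0.004
turn left (tool) [-0.0005  0.0084  0.0091] q [-0.35  0.39  1.97 -0.    0.79  1.48]
```

View pics/a3.png

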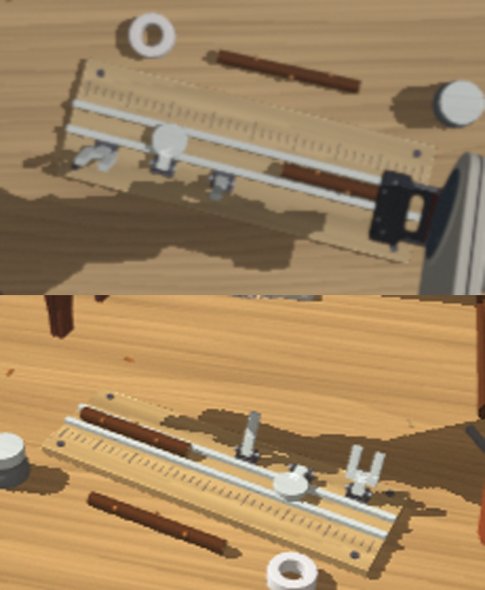

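step_arm(
  commands=[
    [[0, 0.008, 0.009, 0.008, 0.005, 0.03, 0], [0, 0, 0, 0, 0, 0.03, 0], [0, 0, 0, 0, 0, 0.03, 0], [0, 0, 0, 0, 0, 0.007, 0], [0, 0, 0, 0, 0, 0, 0]],
  ],
)

```text
t: 7.0
tool_pos: [0.482, -0.1586, 0.0265]
tcp_rot: [0.991, -0.132, 0.002, -0.001]
force: [0.0, 0.5, -0.3]
width: 0.002
```

```bash
python3 s.py; python3 shot.py a4
```

```text
t 7.0 jig TCP [[ 0.0018 -0.22    0.0265]] F [ 0.05  0.49 -0.27] w 0.002
turn left (tool) [-0.0025 -0.0036  0.0038] q [-0.34  0.58  1.99  0.01  0.57  1.49]
```

View pics/a4.png

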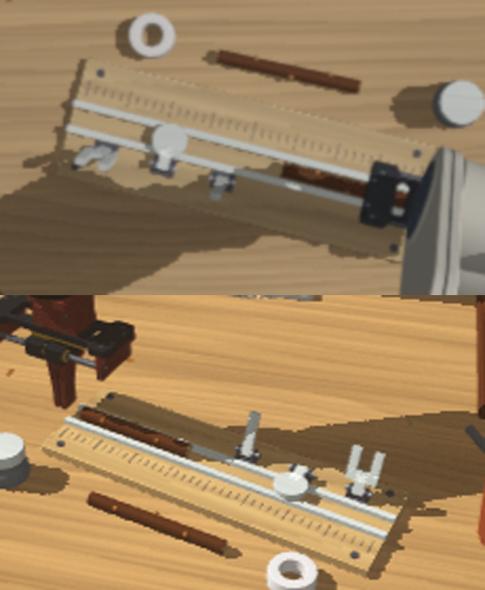

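step_arm(
  commands=[
    [[0, 0, 0, -0.002, 0, 0.004, 0], [0, 0, 0, 0, 0, 0.001, 0], [0, 0, 0, 0, -0.005, 0, 0], [0, 0, 0, 0, -0.005, 0, 0], [0, 0, 0, 0, -0.005, 0, 0], [0, 0, 0, 0, -0.005, 0, 0], [0, 0, 0, 0, -0.005, 0, 0]],
  ],
)

```text
t: 7.68
tool_pos: [0.4917, -0.1329, 0.0289]
tcp_rot: [0.991, -0.132, 0.008, 0.0]
force: [-0.5, -0.3, -0.6]
width: 0.005
```

```bash
python3 s.py
```

```text
t 7.68 jig TCP [[ 0.0043 -0.1926  0.0289]] F [-0.46 -0.29 -0.57] w 0.005
turn left (tool) [-0.0018 -0.0159  0.0041] q [-0.29  0.57  1.99  0.    0.56  1.54]
```

```bash
python3 shot.py a5
```

```text
(no output)
```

View pics/a5.png

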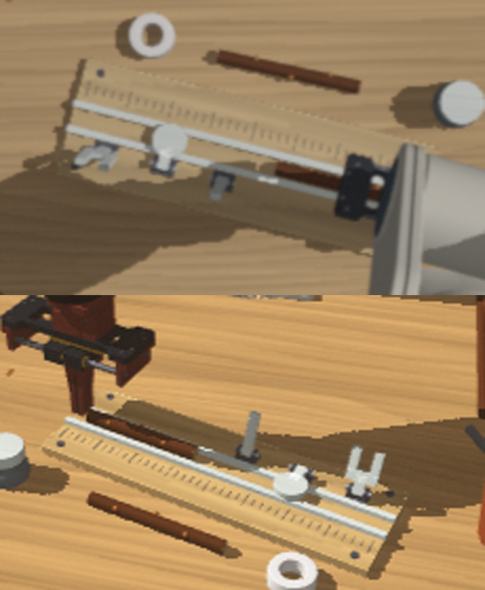

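step_arm(
  commands=[
    [[0, -0.016, 0.004, -0.004, 0.006, 0, 0], [0, 0, 0, 0, 0, 0.004, 0], [0, 0, 0, 0, 0, 0.003, 0], [0, 0, 0, 0, 0, 0, 0]],
  ],
)

```text
t: 8.12
tool_pos: [0.4857, -0.1378, 0.0211]
tcp_rot: [0.991, -0.133, -0.001, -0.001]
force: [0.8, -0.0, 0.1]
width: 0.005
```

```bash
python3 s.py
```

```text
t 8.12 jig TCP [[-0.0002 -0.1989  0.0211]] F [ 0.83 -0.01  0.07] w 0.005
turn left (tool) [-0.0018  0.0022  0.0012] q [-0.3   0.59  1.99  0.    0.57  1.53]
```

Good height now. Push with compensation for the upward drift (about 1 mm per row), in short runs.

step_arm(
  commands=[
    [[0, 0, 0, 0, -0.005, 0.0005, 0], [0, -0.002, 0, -0.0005, -0.005, 0.001, 0], [0, -0.002, 0, -0.0005, -0.005, 0.001, 0], [0, -0.002, 0, -0.0005, -0.005, 0.001, 0]],
  ],
)

```text
t: 8.45
tool_pos: [0.4897, -0.1191, 0.0176]
tcp_rot: [0.991, -0.133, -0.004, -0.0]
force: [-6.2, -16.2, 21.1]
width: 0.006
```

```bash
python3 s.py
```

```text
t 8.45 jig TCP [[-0.0012 -0.1799  0.0176]] F [ -6.18 -16.18  21.14] w 0.006
turn left (tool) [0.0003 0.0081 0.0007] q [-0.26  0.59  1.99 -0.    0.57  1.58]
```

step_arm(
  commands=[
    [[0, 0.008, 0, 0.001, 0, -0.004, 0], [0, 0, 0, 0, 0, 0, 0]],
  ],
)

```text
t: 8.62
tool_pos: [0.4913, -0.1185, 0.0219]
tcp_rot: [0.991, -0.133, 0.0, 0.0]
force: [-0.0, -0.9, -0.7]
width: 0.005
```

```bash
python3 s.py; python3 shot.py a6
```

```text
t 8.62 jig TCP [[ 0.0002 -0.1788  0.0219]] F [-0.02 -0.92 -0.68] w 0.005
turn left (tool) [ 0.0007 -0.0006  0.002 ] q [-0.26  0.58  1.99 -0.    0.57  1.58]
```

View pics/a6.png

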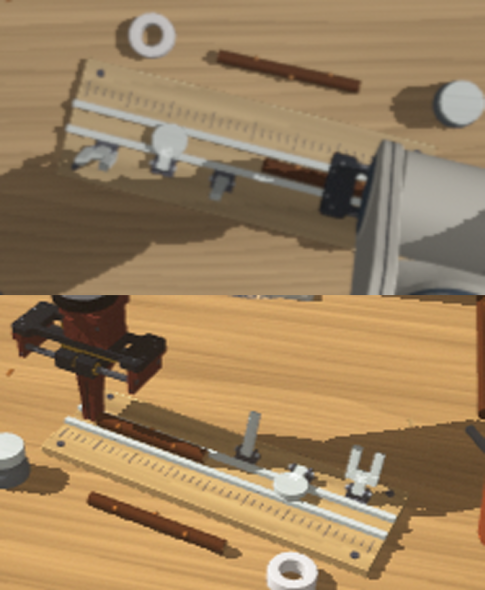

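step_arm(
  commands=[
    [[0, 0, 0, 0, -0.005, 0.0005, 0], [0, 0, 0, 0, -0.005, 0.0005, 0], [0, 0, 0, 0, -0.005, 0.0005, 0], [0, 0, 0, 0, -0.005, 0.0005, 0]],
  ],
)

```text
t: 9.05
tool_pos: [0.4961, -0.0977, 0.0188]
tcp_rot: [0.991, -0.133, -0.001, 0.0]
force: [1.0, -0.7, 1.0]
width: 0.003
```

```bash
python3 s.py
```

```text
t 9.05 jig TCP [[-0.0007 -0.1575  0.0188]] F [ 1.03 -0.65  1.01] w 0.003
turn left (tool) [0.0003 0.0015 0.0003] q [-0.22  0.59  1.99 -0.    0.56  1.62]
```

step_arm(
  commands=[
    [[0, 0, 0, 0.0005, -0.003, -0.002, 0], [0, 0, 0, 0, -0.005, 0, 0], [0, 0, 0, 0, -0.005, 0, 0], [0, 0, 0, 0, -0.005, 0, 0], [0, 0, 0, 0, -0.005, 0, 0]],
  ],
)

```text
t: 9.47
tool_pos: [0.5031, -0.0724, 0.0205]
tcp_rot: [0.991, -0.133, -0.001, -0.0]
force: [-0.3, -0.6, 0.9]
width: 0.005
```

```bash
python3 s.py
```

```text
t 9.47 jig TCP [[-0.0007 -0.1313  0.0205]] F [-0.3  -0.61  0.95] w 0.005
turn left (tool) [0.0002 0.0026 0.0011] q [-0.17  0.59  1.98  0.    0.57  1.67]
```

step_arm(
  commands=[
    [[0, 0, 0, 0.0005, -0.005, -0.0005, 0], [0, 0, 0, 0, -0.005, 0, 0], [0, 0, 0, 0, -0.005, 0, 0], [0, 0, 0, 0, -0.004, 0, 0]],
  ],
)

```text
t: 9.8
tool_pos: [0.5092, -0.0518, 0.0211]
tcp_rot: [0.991, -0.133, -0.001, -0.0]
force: [0.8, 0.2, -0.3]
width: 0.006
```

```bash
python3 s.py;  python3 shot.py a7
```

```text
t 9.8 jig TCP [[-0.0002 -0.1098  0.0211]] F [ 0.76  0.22 -0.27] w 0.006
turn left (tool) [0.0001 0.0026 0.0015] q [-0.12  0.59  1.98  0.    0.58  1.71]
```

View pics/a7.png

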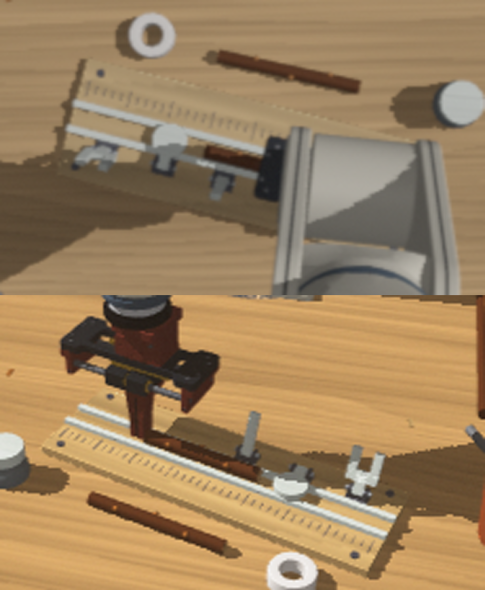

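step_arm(
  commands=[
    [[0, 0, 0, 0, -0.004, 0, 0], [0, 0, 0, 0, -0.004, 0, 0], [0, 0, 0, 0, -0.003, 0, 0], [0, 0, 0, 0, -0.002, 0, 0]],
  ],
)

```text
t: 10.23
tool_pos: [0.5128, -0.0386, 0.0211]
tcp_rot: [0.991, -0.133, -0.001, -0.0]
force: [-0.4, -0.4, 0.4]
width: 0.008
```

```bash
python3 s.py;  python3 shot.py a8
```

```text
t 10.23 jig TCP [[-0.0003 -0.0961  0.0211]] F [-0.4  -0.37  0.45] w 0.008
turn left (tool) [0.0003 0.0027 0.0014] q [-0.1   0.59  1.97  0.    0.58  1.74]
```

View pics/a8.png

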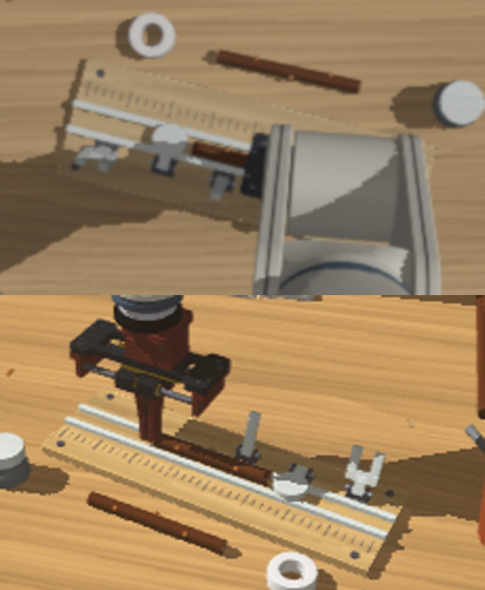

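step_arm(
  commands=[
    [[0, 0, 0, 0, -0.002, 0, 0], [0, 0, 0, 0, -0.002, 0, 0], [0, 0, 0, 0, 0, 0, 0]],
  ],
)

```text
t: 10.58
tool_pos: [0.5138, -0.0346, 0.021]
tcp_rot: [0.991, -0.133, -0.001, -0.0]
force: [0.2, -0.6, 0.6]
width: 0.006
```

step_arm(
  commands=[
    [[0, 0, 0, 0, -0.002, 0, 0], [0, 0, 0, 0, 0, 0, 0]],
  ],
)

```text
t: 10.75
tool_pos: [0.5144, -0.0326, 0.021]
tcp_rot: [0.991, -0.133, -0.001, -0.0]
force: [-0.6, -0.6, -0.2]
width: 0.002
```

```bash
python3 s.py
```

```text
t 10.75 jig TCP [[-0.0003 -0.0899  0.021 ]] F [-0.62 -0.59 -0.2 ] w 0.002
turn left (tool) [0.0003 0.0028 0.0012] q [-0.09  0.59  1.97  0.    0.58  1.75]
```

step_arm(
  commands=[
    [[0, 0, 0, 0, -0.0015, 0, 0]],
  ],
)

```text
t: 10.83
tool_pos: [0.5147, -0.0312, 0.021]
tcp_rot: [0.991, -0.133, -0.001, 0.0]
force: [-1.4, -5.9, 0.5]
width: 0.005
```

step_arm(
  commands=[
    [[0, 0, 0, 0, -0.0015, 0, 0]],
  ],
)

```text
t: 10.92
tool_pos: [0.5145, -0.0307, 0.021]
tcp_rot: [0.991, -0.132, -0.002, 0.001]
force: [-3.6, -16.5, 3.1]
width: 0.006
```

```bash
python3 - <<'E'
import cv2,numpy as np
from station import optics
a=optics.get_image("top")[200:250,190:290]; b=optics.get_image("scene")[180:240,260:360]
v=np.vstack([cv2.resize(i,None,fx=5,fy=5,interpolation=cv2.INTER_CUBIC) for i in(a,b)])
cv2.imwrite("pics/b1.png",v[:,:,::-1])
E
```

```text
(no output)
```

View pics/b1.png

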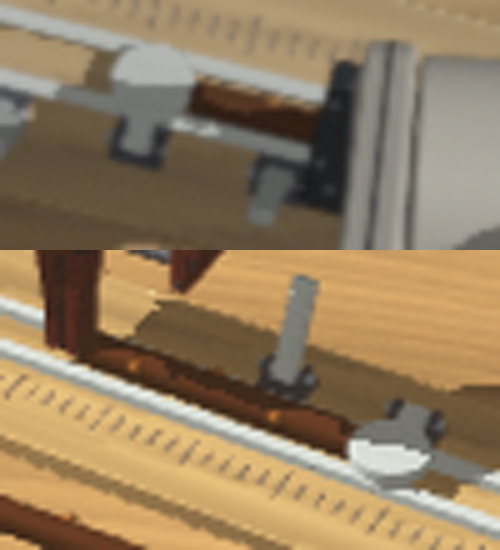

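step_arm(
  commands=[
    [[0, 0, 0, 0, 0.0005, 0, 0], [0, 0, 0, 0, 0.0005, 0, 0], [0, 0, 0, 0, 0.001, 0, 0], [0, 0, 0, 0, 0.003, 0, 0], [0, 0, 0, 0, 0.01, 0, 0], [0, 0, 0, 0, 0, -0.02, 0], [0, 0, 0, 0, 0, -0.035, 0], [0, 0, 0, 0, 0, -0.035, 0], [0, 0, 0, 0, 0.02, -0.03, 0], [0, 0, 0, 0, 0.038, 0, 0], [0, 0, 0, 0, 0.038, 0, 0], [0, 0, 0, 0, 0.038, 0, 0], [0, 0, 0, 0, 0.038, 0, 0], [0, 0, 0, 0, 0.038, 0, 0], [0, 0, 0, 0, 0.038, 0, 0], [0, 0, 0, 0, 0.038, 0, 0], [0, 0, 0, 0, 0, 0, 0]],
  ],
)

```text
t: 12.43
tool_pos: [0.4309, -0.34, 0.1496]
tcp_rot: [0.992, -0.129, 0.0, 0.003]
force: [0.3, 0.0, 0.5]
width: 0.007
```

```bash
python3 s.py; python3 - <<'E'
import cv2,numpy as np
from station import optics
A=optics.get_image("top");B=optics.get_image("scene")
cv2.imwrite("pics/topF.png",A[:,:,::-1]);cv2.imwrite("pics/sceneF.png",B[:,:,::-1])
a=A[195:255,160:310]; b=B[170:240,235:385]
v=np.vstack([cv2.resize(i,None,fx=4.5,fy=4.5,interpolation=cv2.INTER_CUBIC) for i in(a,b)])
cv2.imwrite("pics/b2.png",v[:,:,::-1])
E
```

```text
t 12.43 jig TCP [[ 0.0005 -0.4084  0.1496]] F [0.32 0.05 0.51] w 0.007
turn left (tool) [ 0.0064 -0.0014  0.0088] q [-0.69  0.41  1.85 -0.01  0.87  1.15]
```

View pics/b2.png

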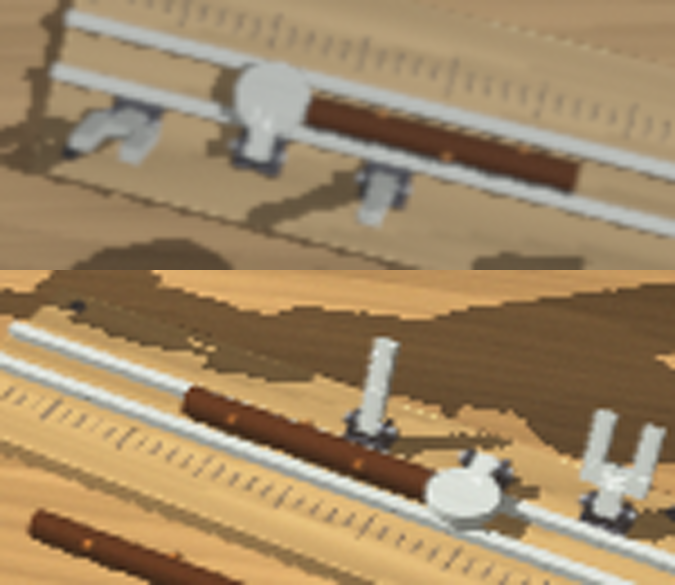

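View pics/topF.png

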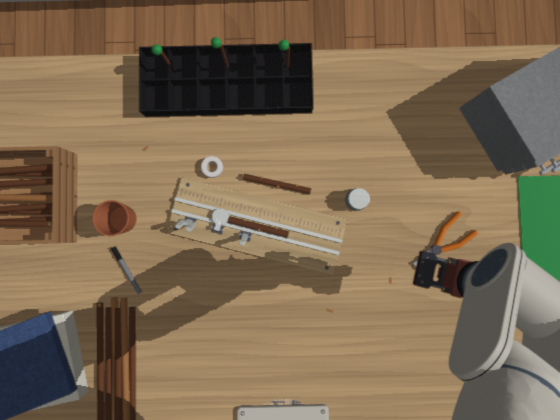

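```bash
python3 - <<'E'
from h import *
P=[.5385,.054,-.268]
t=lambda u,v:((u+.5)/4.5-.5+160,(v+.5)/4.5-.5+195)
s=lambda u,v:((u+.5)/4.5-.5+235,(v-270+.5)/4.5-.5+170)
for nm,a,b in(("tail",(577,178),(187,402)),("disc c",(273,95),(463,493))):
    X,r=tri({"top":t(*a),"scene":s(*b)}); print(nm,inv(P,X).round(4),r.round(1))
print("lead visible top", inv(P,onz("top",t(310,110),.026)).round(4))
E
```

```text
tail [[-0.0009 -0.081   0.02  ]] [ 0.3 -0.1  0.3  0. ]
disc c [[0.002  0.089  0.0271]] [-0.1  0.  -0.1  0. ]
lead visible top [[-0.0008  0.0676  0.026 ]]
```

```bash
python3 -c "
from station import hand_in
print(hand_in())"
```

```text
the job is handed in; nothing more can be done
None
```

I tipped the round-headed stop flat, pushed the cutting along the groove until its end met that stop, backed the arm clear and handed in at about 12.5 s.

**Stop:** With the fingertips on the round head, the tool tip stopped at 27.8 mm height and read 26 N. That matches a stop lying flat at its limit. The last pictures put the disc centre at 27 mm height over the groove (jig x = 2 mm, y = 89 mm).

**Cutting:** The push force rose from nothing to about 16 N as the end met the stop. After I backed off, the last pictures put the tail at jig y = -81 mm, so the leading end is at about 69 mm. The stop's edge is at 70 mm, and the 1 mm difference is within the roughly 2 mm calibration. No gap shows in either view.

**Other things:** The forked and bar stops still stand. In the pictures the spare cutting, reel, tin, pot, shears and marker look as they did at the start.

**What went less smoothly:**
- During the push the fingertips first rose to 29 mm, so I backed off and lowered them.
- They then pressed on the rails with about 21 N for a moment, so I raised them again. The cutting showed no ill effect.
- The camera fit of the jig came out about 4 mm low in height. I took the heights from the text, and the fingertip contact on the stop agreed with them.

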